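# Press a wrap-round label down on both sides of a canister

## Robot

A 7-joint arm with a two-finger parallel gripper is mounted at the origin on the work surface. World frame = base frame: x ahead of the robot, y to its left, z up, the work surface at z = 0. Lengths are in m, angles in rad, forces in N, time in s.
With the tool pointing down it reaches from about 0.425 to 0.95 m from the base axis. Payload 4.7 kg.
Tool frame: the origin (TCP) lies between the finger pads; the fingertips stand 25 mm ahead of it and the grasp point (between the pads) lies 6 mm ahead of it; z points along the fingers, y is the line along which they close (so a half turn about z gives the same grasp; the last joint's range is limited). The gripper opens to 85 mm and grips with 20 to 120 N. Pads are 22 mm wide; open, the fingers measure 114 mm over their backs; the gripper's body (76 mm by 85 mm) begins 54 mm behind the grasp point. The pads swing forward as they close: fully open they stand 13 mm farther back than shut.
Start: joints at [1.281, 0.469, -0.049, 1.532, 0.024, 1.141, -0.082], TCP at [0.174, -0.652, 0.256] pointing down, gripper open.
Joint ranges: [-2.59, 2.59], [-0.33, 1.99], [-1.39, 1.29], [0.1, 2.45], [-1.04, 4.18], [0.21, 1.99], [-2.66, 2.66]. Speed limits (rad/s): [2.57, 2.57, 3.14, 3.14, 3.14, 3.14, 3.14].

## Interface

Orientations are given as a 3x3 rotation matrix whose columns are the frame's x, y, z axes.
In Python, from rig import * gives the robot as it stands. Calls block until the motion is done:
- movep(position, orientation): joint-space move of the TCP to a pose.
- move_l(position, attitude=None, feed=0.15, until_force=None): straight line of the TCP; attitude=None keeps the orientation; feed is the mean speed in m/s. With until_force (N) it stops when the force on the tool has changed by that much, and returns True; else False.
- move_joints(angles): joint-space move.
- command_gripper(opening, newtons=None): finger opening in m; newtons is the grip in N (None keeps the last); returns when the fingers have stopped.
- sleep(seconds).
- inverse_kinematics(position, orientation): joint angles nearest the present ones, or None.
- sense(): the state.
- camera(name): name is "scene" or "top"; returns (picture, depth): 400x640x3 uint8, red, green, blue; 400x640 float32, m along the optical axis (not along the pixel's ray), 0 where there is no reading.
- camera_params(name): a dict with "K" (3x3 intrinsics, pixels), "position" and "rotation" of the camera in the world. Camera axes: x right, y down, z forward; pixel columns grow to the right and rows downward; lengths in m; the calibration is good to about 2 mm. A picture is of the moment at which its call begins. camera_params takes no time and is no camera call.
A pose or a line that the arm cannot do raises Unreachable and nothing moves.
- finish_job(): hands the job in; it is judged then, once.
The state is a dict: "time_s": time; "joint_pos": joint angles; "qd": joint speeds; "joint_efforts": joint torques, N m; "position": TCP position; "tcp_rot": TCP orientation; "wrist_force": force on the tool from outside, world axes, zero at the start; "ft_torque": the same for the moment, N m; "finger_gap": finger opening in m; "gripper_force": force on a finger pad.
Only numpy, scipy, OpenCV 4.12 (cv2) and the standard library are available. Lean on these libraries where they do the work, as an engineer would, in place of code of your own. Each camera call takes 0.05 s, during which the arm holds its last target. There are 200 camera calls.

## Task

Use the sprung label press to fix the wrap-round label on the dark grey square canister. Keeping the canister upright, press its broad-label side squarely and centrally against the pad until the pad is fully in, back off, stand it on the bench and let go; then take it again by its other pair of sides, turn it a quarter turn and press the narrow-label side fully in the same way. Finally lower it (do not drop it) into the steel tray and leave it standing there, without disturbing the tip box, tube rack and bottle nearby.

Things in the scene. Friction and masses are not known exactly. Their poses are not given: they have to be found in the camera images.
- canister_mid (a point): Centre of the loose canister: upright square box of dark grey plastic, 64 x 64 mm, 94 mm tall plus a 6 mm dark grip bar on its white lid; 0.25 to 0.5 kg. The point is on its vertical axis, 47 mm above its underside. x points out of the broad-label side, y out of the narrow-label side (a quarter turn anticlockwise from it, seen from above), z up. Can be gripped across either pair of sides.
- broad_face (a point): Centre of the canister's broad-label side, 32 mm from the axis, 50 mm above the underside; axes as canister_mid. One white paper label wraps round an upright edge: 52 mm wide on this side, 24 mm on the narrow-label side; the other two sides are bare. The lid's grip bar (8 x 40 mm) lies along this side's edge. At the start this side is turned towards the press, within about a radian.
- narrow_face (a point): Centre of the canister's narrow-label side, 32 mm from the axis, 50 mm above the underside. Axes as canister_mid.
- pad_face (a point): Centre of the front of the label press's upright rubber-faced pad, 50 mm wide, from 18 to 94 mm above the bench; the point is 55 mm up and moves with the pad. x points level out of the pad, away from the press (the pad goes in along -x), y along the face, z up. The pad is as tall as the canister, so a finger on the side being pressed would be in the way.
- pad (a joint): How far the pad is pushed in: 0 at rest, 0.012 m fully in at its stop. A spring pushes back, 3.2 N at rest to 8 N fully in; released, the pad comes back to 0.
- tray_floor (a point): Centre of the inner floor of the fixed steel tray, 4 mm above the bench. The tray is 150 x 150 mm outside, walls 4 mm thick, rim 14 mm above the bench. Axes along its sides, z up.
- tip_box: Bystander: violet tip box, 120 x 82 mm and 70 mm tall, beyond the work. Origin at the centre of its underside.
- tube_rack: Bystander: orange tube rack with three capped tubes, 95 x 190 mm, 100 mm tall, beyond the tray. Origin at the centre of its underside.
- bottle: Bystander: white bottle, 68 mm across and 130 mm tall, beyond the press. Origin at the centre of its underside.
- press: The fixed label press. Origin on the bench below the pad's resting face; axes as pad_face. Its white housing, 96 mm wide and 92 mm tall, stands 52 mm and more behind the pad's resting face; its base plate, 120 mm wide and 12 mm thick, begins 35 mm behind it, so the canister can stand on the bench right in front of the pad.

How it is judged:
On the way, in this order (a step that is already met when the one before it is completed fails the run):
1. broad-label side square and central on the pad, pad in by at least 9.5 mm (value of joint pad above 0.0095 m and x of broad_face in the frame of pad_face between -0.005 and 0.005 m and y of broad_face in the frame of pad_face between -0.012 and 0.012 m and angle between the x axis of canister_mid and the x axis of pad_face, either way round below 0.15 rad and height (world z) of canister_mid below 0.075 m), for 0.2 s.
2. pad sprung back, canister let go and standing on the bench (value of joint pad below 0.003 m and contact force between the fingers and canister below 0.05 N and angle between canister_mid's own z axis and vertical below 0.1 rad and linear speed of canister below 0.03 m/s and height (world z) of canister_mid below 0.053 m), for 0.2 s.
3. narrow-label side square and central on the pad, pad in by at least 9.5 mm (value of joint pad above 0.0095 m and x of narrow_face in the frame of pad_face between -0.005 and 0.005 m and y of narrow_face in the frame of pad_face between -0.012 and 0.012 m and angle between the y axis of canister_mid and the x axis of pad_face, either way round below 0.15 rad and height (world z) of canister_mid below 0.075 m), for 0.2 s.
4. canister lowered into the tray while still held, at most 20 mm above its floor (contact force between the fingers and canister above 0.3 N and horizontal distance between canister_mid and tray_floor below 0.055 m and z of canister_mid in the frame of tray_floor below 0.067 m), for 0.1 s.
At the end, for the whole second after the job is handed in: The canister stands upright (within 0.06 rad), released and at rest, flat on the floor of the tray (centre within 55 mm of the tray's centre, underside within 4 mm of its floor); the press pad has sprung back (under 3 mm); tip box, tube rack and bottle are where they were (within 25 mm) (horizontal distance between canister_mid and tray_floor below 0.055 m and z of canister_mid in the frame of tray_floor between 0.043 and 0.051 m and angle between canister_mid's own z axis and vertical below 0.06 rad and linear speed of canister below 0.02 m/s and contact force between the fingers and canister below 0.05 N and value of joint pad below 0.003 m); the robot touches nothing.
It fails at once if the canister is tipped more than 0.5 rad (angle between canister_mid's own z axis and vertical above 0.5 rad).
It fails at once if a bystander is moved more than 25 mm (distance of any of tip_box, tube_rack, bottle from where it was at the start of the episode above 0.025 m).
It also fails if it takes over 72 s, if anything falls off the work surface, if the arm or the gripper's body presses on something with over 40 N, if the wrist force passes 120 N, or if a joint passes its speed limit or range.

## Working session

There is one attempt and no reset: what is moved stays moved. The work goes in short steps, each a Python script; the robot and the scene stay as the last script left them, time stands still between calls to the robot, and variables do not carry over. Pictures are saved under pics/ and viewed, at most 10 in all, crops included, and the job is handed in when it is done.

```bash
ls; mkdir -p pics; python3 - <<'E'
from rig import *
import cv2,numpy as np
for n in("top","scene"):
    p,d=camera(n);cv2.imwrite(f"pics/{n}0.png",p[:,:,::-1]);np.save(f"{n}_d.npy",d);np.save(f"{n}_p.npy",p)
    c=camera_params(n);print(n,c);
    print(d.min(),d.max())
s=sense();print(s["time_s"],s["tcp_rot"],s["position"])
E
```

```text
pics
top {'K': array([[410.72020331,   0.        , 317.0476763 ],
       [  0.        , 410.72020331, 200.47886677],
       [  0.        ,   0.        ,   1.        ]]), 'position': array([0.49936077, 0.01136975, 0.77468373]), 'rotation': array([[-0.01876726, -0.989143  ,  0.14575289],
       [-0.99977378,  0.02002522,  0.00716826],
       [-0.01000917, -0.14558539, -0.98929506]])}
0.0 1.2670473
scene {'K': array([[376.10715388,   0.        , 316.87621861],
       [  0.        , 376.10715388, 202.59508003],
       [  0.        ,   0.        ,   1.        ]]), 'position': array([ 0.91555873, -0.17380453,  0.6261976 ]), 'rotation': array([[ 0.53974865,  0.71841726, -0.43880296],
       [ 0.8417554 , -0.45382293,  0.29239118],
       [ 0.01092003, -0.52718251, -0.84968192]])}
0.0 2.1503308
0.1 [[ 9.66185237e-01  2.57848412e-01 -5.33175324e-04]
 [ 2.57848955e-01 -9.66183660e-01  1.74662883e-03]
 [-6.47798159e-05 -1.82504569e-03 -9.99998333e-01]] [ 0.17393599 -0.651699    0.25533118]
```

View pics/top0.png

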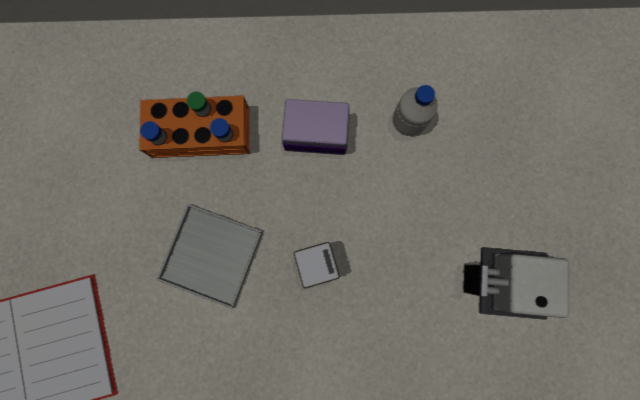

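View pics/scene0.png

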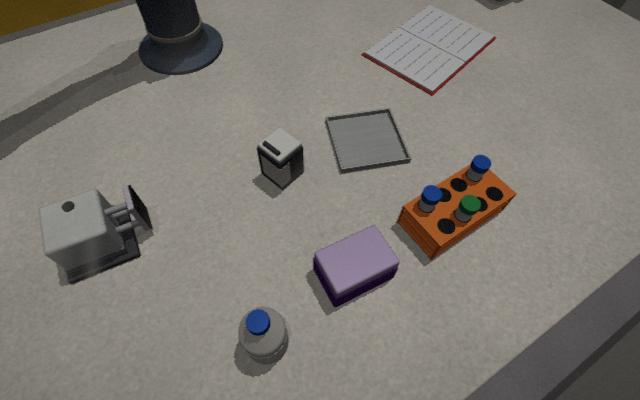

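Top view: canister lid at (317,265) with its bar at (328,262) on the press side. The tray is centred near (211,256), the press housing near (540,285), and the pad's black face spans columns 465–488 at row 280, facing left. The scene view agrees and shows the label on the side next to the bar.

```bash
cat > h.py <<'E'
import numpy as np,cv2
def cloud(c,d):
    v,u=np.mgrid[0:d.shape[0],0:d.shape[1]];K=c["K"]
    P=np.stack([(u-K[0,2])/K[0,0]*d,(v-K[1,2])/K[1,1]*d,d],-1)
    W=P@c["rotation"].T+c["position"];W[d<=0]=np.nan;return W
def rect(P):
    r=cv2.minAreaRect(P[:,:2].astype(np.float32)*1000);return np.round(r[0],1),np.round(r[1],1),round(r[2],1)
def rays(c,uv,z):
    uv=np.atleast_2d(uv).astype(float);r=np.c_[uv,np.ones(len(uv))]@np.linalg.inv(c["K"]).T@c["rotation"].T
    return c["position"]+r*((z-c["position"][2])/r[:,2])[:,None]
def win(shape,c,xy,rad,z):
    v,u=np.mgrid[0:shape[0],0:shape[1]];W=rays(c,np.c_[u.ravel(),v.ravel()],z)[:,:2]
    return (np.hypot(*(W-xy).T)<rad).reshape(shape[:2])
def biggest(m):
    n,l,s,_=cv2.connectedComponentsWithStats(m.astype(np.uint8));return l==1+np.argmax(s[1:,4])
E
python3 - <<'E'
from rig import *
from h import *
for n,seeds in(("top",dict(can=(312,272),house=(525,275),strip=(485,280))),("scene",dict(can=(285,137),house=(85,225),strip=(130,200)))):
    p=np.load(n+"_p.npy");d=np.load(n+"_d.npy");c=camera_params(n);W=cloud(c,d);z=W[...,2]
    print(n,"bench z",np.nanmedian(z[z<0.02]))
    for k,(lo,hi,xy) in dict(can=(.087,.108,rays(c,seeds["can"],.094)[0,:2]),house=(.086,.098,rays(c,seeds["house"],.092)[0,:2])).items():
        m=(z>lo)&(z<hi)&(np.hypot(W[...,0]-xy[0],W[...,1]-xy[1])<.09)
        m=biggest(m);print(k,xy,m.sum(),rect(W[m]),np.median(z[m]))
        if k=="can":
            g=p.max(2);b=biggest(m&(g<90));print(" bar",rect(W[b]),b.sum(),W[b].mean(0))
    # pad face: black points in front of press, height 20..90
    xy=np.array([.45,-.36]);xy=rays(c,(475,280) if n=="top" else (140,208),.055)[0,:2];print("pad guess",xy)
    m=(z>.025)&(z<.088)&(np.hypot(W[...,0]-xy[0],W[...,1]-xy[1])<.04)&(p.max(2)<50);m=biggest(m);Q=W[m]
    print(" pad",len(Q),Q.mean(0),rect(Q),np.nanmin(Q,0),np.nanmax(Q,0)); 
    e=np.linalg.svd(Q-Q.mean(0),full_matrices=False);print(" normal",e[2][2],e[1])
    xy=rays(c,(211,256) if n=="top" else (367,140),.004)[0,:2]
    m=(z>.009)&(z<.022)&(np.hypot(W[...,0]-xy[0],W[...,1]-xy[1])<.115);print("tray",xy,m.sum(),rect(W[m]))
E
```

```text
top bench z -0.00025773709826087954
can [0.48174072 0.02676271] 1337 (array([493.7,  19.2]), array([59.9, 59.9]), 15.2) 0.09373037102856474
 bar (array([499.3,  -0. ]), array([39.9,  8.8]), 14.8) 127 [4.98950589e-01 2.74332744e-04 9.89745903e-02]
house [ 0.47045614 -0.31994452] 3437 (array([ 453.6, -342.9]), array([94.7, 95.6]), 83.9) 0.09153969633361114
pad guess [ 0.46203088 -0.25177675]
 pad 381 [ 0.46406022 -0.24486668  0.0576902 ] (array([ 463.7, -245. ]), array([ 2.6, 48.6]), 84.0) [ 0.43936991 -0.24797998  0.02519386] [ 0.48783219 -0.24190378  0.08737784]
 normal [ 1.02488374e-01  9.94734147e-01 -3.31758011e-04] [0.35096268 0.27651737 0.00873887]
tray [0.51229212 0.21661376] 800 (array([514.4, 217. ]), array([150.6, 150. ]), 69.0)
scene bench z -0.00010881378689037158
can [0.4877573 0.036783 ] 872 (array([494.2,  19.5]), array([60.2, 60.1]), 14.8) 0.09379818342117474
 bar (array([4.997e+02, 3.000e-01]), array([39.2,  8.5]), 14.0) 103 [5.00845299e-01 3.49292812e-05 9.87099845e-02]
house [ 0.4770601  -0.32639437] 3060 (array([ 453.4, -342.5]), array([94. , 95.8]), 84.1) 0.09188346434095801
pad guess [ 0.46363584 -0.24665697]
 pad 233 [ 0.47054812 -0.24539729  0.05821232] (array([ 465.2, -244.4]), array([ 5.2, 48.2]), 78.1) [ 0.44102406 -0.25165013  0.02541451] [ 0.48903799 -0.24157552  0.08760863]
 normal [1.51708567e-01 9.88425188e-01 3.98955678e-04] [0.27469495 0.23465769 0.01615061]
tray [0.51757843 0.21899281] 611 (array([515. , 217.4]), array([150.5, 153.9]), 68.9)
```

```bash
cat >> h.py <<'E'
C=np.array([.494,.0194]);PAD=np.array([.4642,-.2443]);TRAY=np.array([.5147,.2172])
N=np.deg2rad(84.0);n=np.array([np.cos(N),np.sin(N)])
ZG=.070
def R(deg):
    a=np.deg2rad(deg);y=np.array([np.cos(a),np.sin(a),0]);z=np.array([0,0,-1.]);return np.c_[np.cross(y,z),y,z]
def at(xy,z):return [xy[0],xy[1],z]
E
python3 - <<'E'
from rig import *
from h import *
st=PAD+n*.150
for nm,xy,z,a in[("g1",C,ZG,15),("p1",PAD+n*.02,ZG,-6),("g2",st,ZG,84),("p2",PAD+n*.02,ZG,-6),("p2hi",st,.15,-6),("tray",TRAY,ZG,-6)]:
    for s in(0,180):
        q=inverse_kinematics(at(xy,z),R(a+s));print(nm,a+s,None if q is None else np.round(q,2))
E
```

```text
g1 15 [ 0.42  0.53 -0.68  2.09  0.53  0.69 -0.35]
g1 195 [-0.81  0.61  0.91  2.15 -0.75  0.73 -2.27]
p1 -6 [ 0.74  0.51 -0.47  2.05  0.37  0.67 -0.08]
p1 174 [-0.41  0.76  1.11  2.11 -0.93  0.88 -1.99]
g2 84 [ 0.66  0.53 -0.7   2.1   0.53  0.69  1.08]
g2 264 [ 0.35  0.45 -0.29  2.12  0.22  0.6  -1.78]
p2 -6 [ 0.74  0.51 -0.47  2.05  0.37  0.67 -0.08]
p2 174 [-0.41  0.76  1.11  2.11 -0.93  0.88 -1.99]
p2hi -6 [ 0.61  0.36 -0.61  2.05  0.28  0.81 -0.27]
p2hi 174 [-0.74  0.51  1.12  2.12 -0.61  0.88 -2.5 ]
tray -6 [ 0.28  0.8  -1.08  1.93  0.87  0.97 -1.33]
tray 174 [ 0.33  0.88 -1.18  1.93  0.96  1.05  1.75]
```

```bash
python3 - <<'E'
from rig import *
from h import *
movep(at(C,.22),R(15)); command_gripper(.085)
move_l(at(C,.14),feed=.2)
print("f",move_l(at(C,ZG),feed=.08,until_force=8)); s=sense();print(s["position"],s["time_s"])
command_gripper(.0,60); s=sense();print(s["finger_gap"],s["gripper_force"])
move_l(at(C,ZG+.03),feed=.1)
P=PAD+n*.092
move_l(at(P,ZG+.03),R(-6),feed=.12)
move_l(at(P,ZG+.004),feed=.06)
s=sense();print(s["finger_gap"],s["gripper_force"],s["wrist_force"],s["time_s"])
for k in("top","scene"):
    p,d=camera(k);np.save(k+"_p.npy",p);np.save(k+"_d.npy",d);cv2.imwrite(f"pics/{k}1.png",p[:,:,::-1])
E
```

```text
f False
[0.49436388 0.01961764 0.07033835] 4.525
0.06331364681930349 67.38146424293518
0.06330511719884849 66.75769329071045 [ 0.42354767  0.23517139 -3.42014272] 7.475
```

View pics/scene1.png

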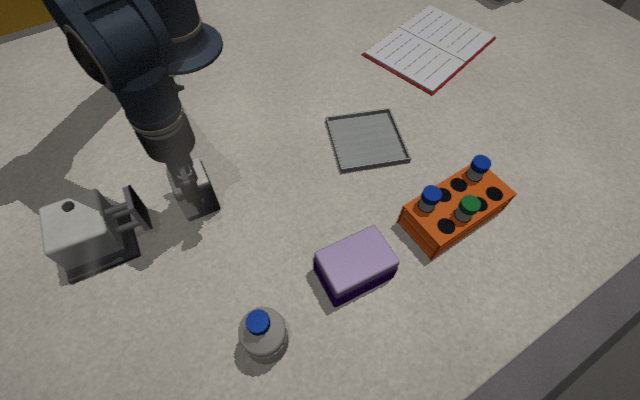

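The canister is held upright in front of the pad at about (195,190), with the pad face at (138,205); it is square to the pad and clear of it. Pressing now, stopping on force.

```bash
cat >> h.py <<'E'
def press(rig):
    z=rig.sense()["position"][2]
    rig.move_l(at(PAD+n*.040,z),feed=.08)
    w0=np.array(rig.sense()["wrist_force"])
    r=rig.move_l(at(PAD+n*.013,z),feed=.02,until_force=14)
    rig.sleep(.4);s=rig.sense()
    print("stopped",r,"n-dist",(s["position"][:2]-PAD)@n,"force",((s["wrist_force"]-w0)[:2])@n,"gap",s["finger_gap"],s["position"],s["time_s"])
E
python3 - <<'E'
import rig
from h import *
press(rig)
for k in("top","scene"):
    p,d=rig.camera(k);cv2.imwrite(f"pics/{k}2.png",p[:,:,::-1]);W=cloud(rig.camera_params(k),d)
    # housing-side push rods / pad back: height 92-95.5 strip along n
    q=(W[...,:2]-PAD)@n;z=W[...,2];t=(W[...,:2]-PAD)@np.array([-n[1],n[0]])
    m=(z>.087)&(z<.098)&(q>-.045)&(q<.008)&(abs(t)<.03);print(k,m.sum(),np.nanpercentile(q[m],[5,50,95]) if m.any() else "")
    d0=None
a=cv2.imread("pics/scene2.png")[130:290,20:280];cv2.imwrite("pics/s2c.png",cv2.resize(a,None,fx=3,fy=3))
E
```

```text
stopped True n-dist 0.022697351691741755 force 7.026464543225542 gap 0.06290830519326171 [ 0.46613021 -0.2216805   0.07343646] 9.9083
top 0 
scene 278 [-0.02128537 -0.01404804 -0.00453771]
```

View pics/s2c.png

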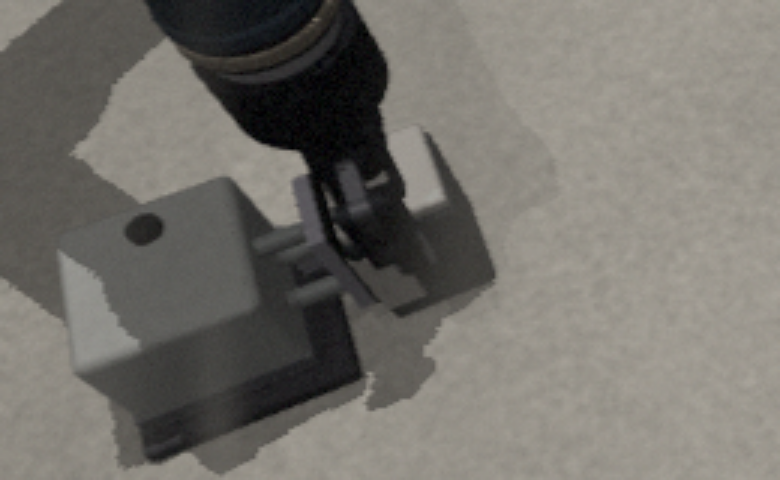

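The pad is partly in and square against the canister face (crop, pad at about (330,240)). The 7 N spring force means about 9.5 mm, so I'll push a little further, to the stop.

```bash
cat >> h.py <<'E'
def more(rig):
    t=np.array([-n[1],n[0]])
    for k in range(4):
        s=rig.sense();d=(s["position"][:2]-PAD)@n-.0015;o=(s["position"][:2]-PAD)@t
        rig.move_l(at(PAD+n*d,s["position"][2]),feed=.01);rig.sleep(.3)
        s=rig.sense();f=s["wrist_force"][:2]@n
        print("d",round((s["position"][:2]-PAD)@n,4),"t",round((s["position"][:2]-PAD)@t,4),"f",round(f,2),s["time_s"])
        if f>14:break
E
python3 - <<'E'
import rig
from h import *
more(rig)
E
```

```text
d 0.0232 t 0.0004 f 6.97 10.6167
d 0.0236 t 0.0004 f 6.23 11.1667
d 0.0239 t 0.0004 f 6.87 11.7167
d 0.0242 t 0.0004 f 5.7 12.2667
```

```bash
cat >> h.py <<'E'
def more(rig,start=.022):
    t=np.array([-n[1],n[0]]);z=ZG+.004
    for c in np.arange(start,.009,-.002):
        rig.move_l(at(PAD+n*c,z),feed=.02);rig.sleep(.3)
        s=rig.sense();f=s["wrist_force"][:2]@n
        print("cmd",round(c,4),"d",round((s["position"][:2]-PAD)@n,4),"t",round((s["position"][:2]-PAD)@t,4),"z",round(s["position"][2],4),"f",round(f,2),s["time_s"])
        if f>12:break
E
python3 - <<'E'
import rig
from h import *
more(rig)
E
```

```text
cmd 0.022 d 0.024 t 0.0003 z 0.0737 f 5.5 12.8167
cmd 0.02 d 0.0223 t 0.0004 z 0.0737 f 7.36 13.3667
cmd 0.018 d 0.0206 t 0.0004 z 0.0737 f 6.91 13.9167
cmd 0.016 d 0.0196 t 0.0004 z 0.0737 f 8.88 14.4667
cmd 0.014 d 0.0195 t 0.0004 z 0.0738 f 13.49 15.0167
```

```bash
python3 - <<'E'
from rig import *
from h import *
S=PAD+n*.150
move_l(at(PAD+n*.05,ZG+.004),feed=.05);move_l(at(S,ZG+.004),feed=.12)
print(move_l(at(S,ZG-.002),feed=.02,until_force=4),sense()["position"])
command_gripper(.085);sleep(.4);print(sense()["gripper_force"])
move_l(at(S,.16),feed=.2)
move_l(at(S,.16),R(84))if False else movep(at(S,.16),R(84))
s=sense();print(s["position"],s["time_s"],s["tcp_rot"][:,1])
for k in("top","scene"):
    p,d=camera(k);cv2.imwrite(f"pics/{k}3.png",p[:,:,::-1]);W=cloud(camera_params(k),d);z=W[...,2]
    m=(z>.087)&(z<.108)&(np.hypot(W[...,0]-S[0],W[...,1]-S[1])<.06);print(k,m.sum(),rect(W[biggest(m)]) if m.any() else "",S)
E
```

```text
True [ 0.48014198 -0.09599573  0.07086898]
0.0
[ 0.47951455 -0.09505056  0.15932662] 19.7 [1.05197234e-01 9.94451274e-01 4.53574835e-04]
top 192 (array([506.4, -81.1]), array([14.9, 31.3]), 11.1) [ 0.47987927 -0.09512172]
scene 964 (array([480.1, -94.8]), array([59.9, 62.1]), 83.6) [ 0.47987927 -0.09512172]
```

View pics/scene3.png

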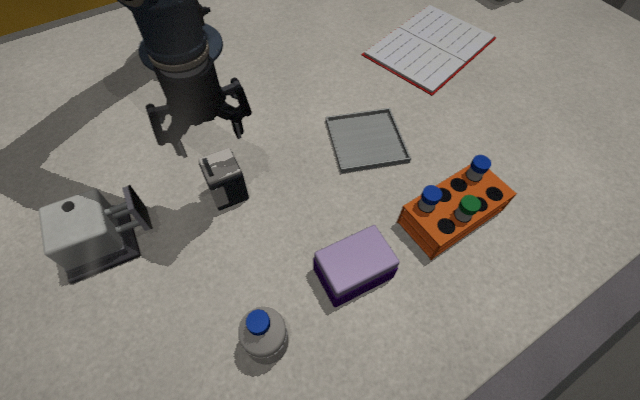

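The canister stands upright and released at about (225,185), and the pad has sprung back out. The lid is at (0.480,-0.095) with yaw 84°, as planned. Next: regrasp, quarter turn and the second press.

```bash
python3 - <<'E'
from rig import *
import rig
from h import *
S=PAD+n*.150
print(move_l(at(S,ZG),feed=.1,until_force=8))
command_gripper(0,60);s=sense();print(s["finger_gap"],s["gripper_force"],s["position"])
move_l(at(S,ZG+.04),feed=.1)
move_l(at(S,ZG+.04),R(39));move_l(at(S,ZG+.04),R(-6))
move_l(at(S,ZG+.004),feed=.06)
s=sense();print(s["tcp_rot"][:,1],s["position"],s["time_s"])
p,d=camera("scene");cv2.imwrite("pics/scene4.png",p[:,:,::-1])
move_l(at(PAD+n*.040,ZG+.004),feed=.1)
move_l(at(PAD+n*.024,ZG+.004),feed=.03)
more(rig,.018)
p,d=camera("scene");cv2.imwrite("pics/scene5.png",p[:,:,::-1])
a=np.vstack([cv2.resize(cv2.imread(f"pics/scene{i}.png")[100:290,20:320],None,fx=2,fy=1.5,interpolation=2) for i in(4,5)]);cv2.imwrite("pics/s45.png",a);print(a.shape)
E
```

```text
False
0.06315039974806588 67.63789057731628 [ 0.48055252 -0.09487568  0.07085821]
[ 9.94551605e-01 -1.04245234e-01  1.92544583e-04] [ 0.48008951 -0.09497866  0.07400922] 24.35
cmd 0.018 d 0.0207 t -0.0001 z 0.0741 f 7.97 27.0833
cmd 0.016 d 0.0206 t -0.0001 z 0.0741 f 12.32 27.6333
(570, 600, 3)
```

View pics/s45.png

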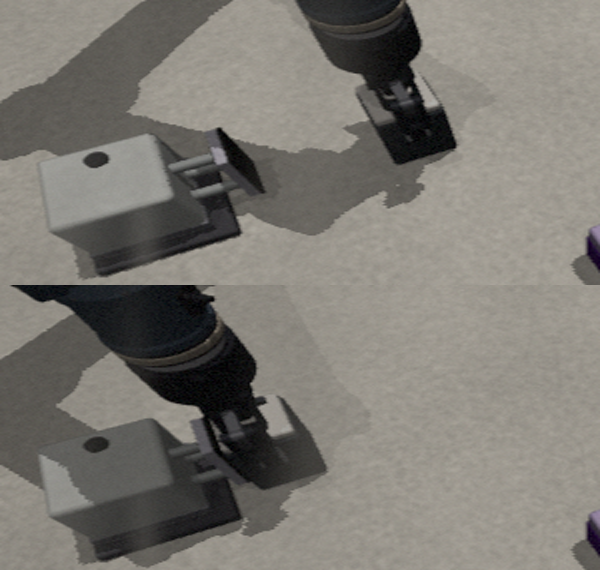

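The upper crop shows the canister turned and square to the pad, and the lower one shows the pad pushed in. The force rose without further travel, so it is at the stop. On to the tray.

```bash
python3 - <<'E'
from rig import *
from h import *
S=PAD+n*.150
move_l(at(PAD+n*.06,ZG+.004),feed=.06)
move_l(at(S,ZG+.05),feed=.12)
move_l(at(TRAY,ZG+.05),feed=.15)
move_l(at(TRAY,ZG+.012),feed=.08);sleep(.2)
s=sense();print(s["position"],s["gripper_force"])
print(move_l(at(TRAY,ZG+.001),feed=.02,until_force=4),sense()["position"]);sleep(.2)
command_gripper(.085);sleep(.3)
move_l(at(TRAY,.2),feed=.15)
q=list(sense()["joint_pos"]);
movep(at(S,.25),R(-6));sleep(.3)
s=sense();print(s["time_s"],s["gripper_force"])
p,d=camera("top");cv2.imwrite("pics/top6.png",p[:,:,::-1]);W=cloud(camera_params("top"),d);z=W[...,2]
m=(z>.09)&(z<.112)&(np.hypot(W[...,0]-TRAY[0],W[...,1]-TRAY[1])<.08);print(rect(W[biggest(m)]),np.median(z[m]))
E
```

```text
[0.5150211  0.21746814 0.08250818] 66.82378649711609
True [0.51494047 0.21732945 0.07489508]
36.4 0.0
(array([514.3, 216.3]), array([60.9, 59.8]), 84.1) 0.09778336603882049
```

View pics/top6.png

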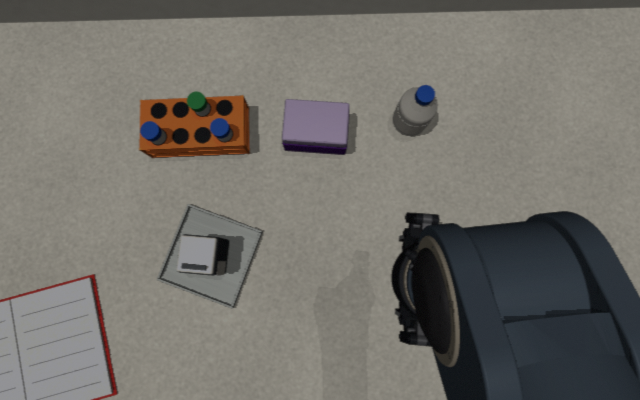

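The canister stands in the tray at (197,255) with its lid at 0.098 m, the right height for sitting flat on the tray floor. The tip box, tube rack and bottle have not moved.

```bash
python3 -c "
from rig import *
print(finish_job())"
```

```text
the job is handed in; nothing more can be done
None
```

I pressed both label sides until the pad hit its stop, lowered the canister into the tray and released it there upright, left the bystanders where they were, and handed the job in at about 36 s; it returned no verdict.

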